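Refit a filter hub in the bench vise

ROBOT

A 6-joint arm with a two-finger parallel gripper is mounted at the origin on the work surface. World frame = base frame: x ahead of the robot, y to its left, z up, the work surface at z = 0. Lengths are in m, angles in rad, forces in N, time in s.
With the tool pointing down it reaches from about 0.3 to 0.825 m from the base axis. Payload 5.4 kg.
Tool frame: the origin (TCP) lies midway between the tips of the shut fingers; the grasp point (between the pads) lies 19 mm behind it (robot.grip_depth is the distance from the TCP to the grasp point, in m); z points along the fingers, y is the line along which they close (so a half turn about z gives the same grasp; the last joint's range is limited). The gripper opens to 92 mm and grips with 3 to 60 N. Pads are 20 mm wide; open, the fingers measure 128 mm over their backs; the gripper's body (75 mm by 189 mm) begins 69 mm behind the grasp point.
Start: joints at [1.05, 0.158, 1.597, -0, 1.386, -0.21], TCP at [0.176, 0.547, 0.215] pointing down, gripper open.
Joint ranges: [-2.91, 2.91], [-0.94, 2.29], [0.18, 2.7], [-1.29, 4.43], [0.17, 2.64], [-3, 3]. Speed limits (rad/s): [2.57, 2.57, 3.14, 3.14, 3.14, 3.14].

INTERFACE

Orientations are given as a rotation vector (axis times angle).
In Python, from station import monitor, snapshot, camera_params, workorder, boxes_of, robot gives the robot as it stands. The module is installed in compiled form; this text tells all that it offers.
- The arm moves only by the tool jog_arm, never from a script. Its arguments are lists of equal length, an entry for each row: "translation": the shift along the tool's x, y, z in mm, a list of three; "delta_rot": the turn, a rotation vector about the tool's x, y, z in degrees, a list of three. In form: {"translation": [[dx, dy, dz], ...], "delta_rot": [[ax, ay, az], ...]}. A call has 1 to 12 rows; each row shifts and turns the commanded pose from where the row before left it, along the tool's axes as they then stand; what a row does not reach is not made up. A row lasts 1/8 s, in which the tool goes at most 62.5 mm and 10.7 degrees, less where a joint would pass 70% of its speed; a pose out of reach is approached as far as the arm can. A call with a gripper value outside its range is refused whole. "jaw" is the opening in per cent of the stroke, from 0 (shut) to 100 (fully open), set as the call begins (left out, the last holds). The fingers move at their own pace and stop on an object; "newtons" is the grip in N (left out, the last holds). Time passes only in rows, so rows that do not move let the fingers close. It gives the time, the measured TCP pose, the force, the opening and the grip force at its end, in the units of the state.
- monitor.sense(): the state, without advancing time (a new reading comes with each control period).
- snapshot(name): name is "side" or "top"; returns the picture (420x560x3 uint8, red, green, blue); there is no depth.
- camera_params(name): a dict with "fx", "fy", "cx", "cy" (pixels), "k1" (the pictures are not rectified: a ray, as slopes to the right and down, at radius r is drawn at 1 + k1 r^2 times it, then the intrinsics apply), "world_from_camera" (4x4, takes a point from camera to world coordinates). Camera axes: x right, y down, z forward; pixel columns grow to the right and rows downward; lengths in m; the calibration is good to about 2 mm. A picture is of the moment at which its call begins. camera_params takes no time and is no camera call.
- workorder.finish_job(): hands the job in; it is judged then, once.
Trained networks look in the newest picture that a camera, given by its name, has taken for a name from the list of things; names that differ only in an ending like _2 or _b are one class to them, and where a whole thing is asked for, a point or a joint stands for the part that bears it (a point fixed in the world has none). Each returns a list of dicts, best first, with "score" (0 to 1); they miss things now and then, are a little off and sometimes report something else, mostly with a low value. They report only what shows in the picture. A call takes as long as a camera call. They do not tell look-alikes from the thing itself.
- boxes_of(camera, target): "extent" ([left, top, right, bottom] as shares, 0 to 1, of the picture: columns of its width, rows of its height, round what is visible of it).
The state is a dict: "time": time; "q": joint angles; "qd": joint speeds; "tau": joint torques, N m; "ee_pos": TCP position; "tcp_rot": TCP orientation; "wrist_force": force on the tool from outside, world axes, zero at the start; "moment": the same for the moment, N m; "finger_gap": opening from 0.0 (shut) to 1.0 (fully open); "grasp_force": force on a finger pad.
Only numpy, scipy, OpenCV 4.12 (cv2) and the standard library are available. Lean on these libraries where they do the work, as an engineer would, in place of code of your own. Each camera call takes 0.05 s, during which the arm holds its last target. There are 200 camera calls.

TASK

Crank the vise open, lift out the spent brown hub and leave it in the grey tray. Stand the new silver hub upright on the vise bed, in the middle between the jaws, and crank the vise shut as far as the handle goes, so that the hub is firmly clamped against the fixed jaw. Then thread every spacer ring you find on the bench over the hub's stepped post, widest first, each fully home on its own step, and leave the other things on the bench where they are.

Things in the scene. Friction and masses are not known exactly. Their poses are not given: they have to be found in the camera images.
- vise: blue vise fixed to the bench, bed 300 x 100 mm, its top 25 mm above the bench. Origin on the bench under the bed; z up, y along the slide: fixed jaw at +y (inner face at y = +80 mm, top 65 mm above the bench), moving jaw on the -y side, gearbox with upright crank shaft at y = -90 mm. Jaws 74 mm wide, centred on x = 0
- seat (a point): point on top of the vise bed where the middle of the new hub's underside ends up when it is clamped (22 mm from the fixed jaw's face); axes as the vise: y along the slide towards the fixed jaw, z up
- crank_axis (a point): point on the crank's upright axis at the height at which to grip its knob, 130 mm above the bench; axes as the vise
- knob_grip (a point): middle of the crank's black upright knob, a 22 mm cylinder 54 mm high that spins freely on its pin; its foot is 29 mm below this point (just above the crank arm), its top 25 mm above. It goes round the crank axis at 55 mm radius
- crank (a joint): crank angle in rad, counter-clockwise from above positive; counter-clockwise opens the vise, clockwise shuts it, 5 mm of jaw per turn. 0 = as found (knob on the vise's -y side of the axis, shut on the spent hub). Hard stops at -9.42 (shut, the new hub clamped) and +22.6 (wide open). Turns with about 1.5 N at the knob, stays where it is left
- jaw (a joint): travel of the moving jaw in m, 0 as found, positive = opened (towards -y of the vise); equals crank x 0.005 / 6.283. The orange pad's face, when not pressed in, is at y = +32.5 mm in the vise frame minus this value
- pad (a joint): how far the sprung orange pad (70 mm wide, 38 high) on the moving jaw is pressed in, m: 0 free to 0.006; 5 N per mm. It is pressed in about 4 mm when the new hub is clamped with the crank at its shut stop
- spent_center (a point): spent brown hub, 0.45 kg, centre half-way up its 103 mm height: block 64 (own x) x 50 (own y) x 50 mm high, disc of 68 mm diameter and 8 mm thick on it, then a round spigot, 18 mm diameter, 45 mm high, by which to lift it. z up. Found in the vise, its y along the slide, the vise shut on it
- hub_center (a point): new silver hub, 0.5 kg, centre half-way up its 128 mm height: block 64 (own x) x 44 (own y, goes between the jaws, either way round) x 50 high, disc 68 mm diameter, 8 thick, then a coaxial stepped post: 50, 38, 26 mm diameter, each 14 mm high with 1.5 mm chamfers, and on top a 14 mm spigot, 28 high, by which to lift it. Shoulders 58, 72, 86, 100 mm above the underside
- tray: grey open tray for spent parts, 180 (x) x 150 (y) x 40 mm, walls 4 mm, floor about 4 mm thick; origin at the middle of its underside, bolted down
- ring1_center (a point): centre (half-way up) of the blue, the widest spacer ring: outside 68 mm, bore 53.5 mm, 14 mm thick, 40 g, lying flat, z up; seats on the hub around the 50 mm diameter, its underside 58 mm above the hub's underside. May be absent
- ring2_center (a point): centre (half-way up) of the white spacer ring: outside 62 mm, bore 41.5 mm, 14 mm thick, 40 g, lying flat, z up; seats on the hub around the 38 mm diameter, its underside 72 mm above the hub's underside. May be absent
- ring3_center (a point): centre (half-way up) of the yellow spacer ring: outside 56 mm, bore 29.5 mm, 14 mm thick, 40 g, lying flat, z up; seats on the hub around the 26 mm diameter, its underside 86 mm above the hub's underside. May be absent
- ring4_center (a point): centre (half-way up) of the red, the smallest spacer ring: outside 50 mm, bore 17.5 mm, 14 mm thick, 40 g, lying flat, z up; seats on the hub around the 14 mm diameter, its underside 100 mm above the hub's underside. May be absent
- amber_jar: small amber jar, 54 mm diameter, 60 high; bystander, to be left where it is; origin under its centre
- beaker: glass beaker, 68 mm diameter, 90 high; bystander, to be left where it is; origin under its centre
- spanner: spanner, 160 mm; bystander, to be left where it is; origin under its centre
- wash_bottle: white wash bottle, 66 mm diameter, 170 high; bystander, to be left where it is; origin under its centre
- solvent: amber solvent bottle, 72 mm diameter, 180 high; bystander, to be left where it is; origin under its centre
- vial_box: cardboard vial box, 90 x 120 x 50 mm; bystander, to be left where it is; origin under its centre
- hub: the new hub again: origin at the middle of its underside, axes as above
- spent: the spent hub again: origin at the middle of its underside
Mind the look-alikes: they are no part of the job. Of the things shaped like the part that bears ring3_center, the yellow one is meant.

How it is judged:
On the way, in this order (a step that is already met when the one before it is completed fails the run):
1. the vise is cranked open by at least 4 mm while the spent hub still stands in it (value of joint jaw above 0.004 m and horizontal distance between spent_center and seat below 0.03 m and height (world z) of spent_center below 0.09 m), for 0.1 s.
2. the spent hub lies in the tray, let go (x of spent_center in the frame of tray between -0.085 and 0.085 m and y of spent_center in the frame of tray between -0.07 and 0.07 m and z of spent_center in the frame of tray below 0.08 m and contact force between the fingers and spent below 0.1 N), for 0.2 s.
3. the new hub stands on the bed between the jaws, clamped (x of hub_center in the frame of seat between -0.015 and 0.015 m and y of hub_center in the frame of seat between -0.004 and 0.004 m and z of hub_center in the frame of seat between 0.06 and 0.068 m and angle between hub_center's own z axis and vertical below 0.06 rad and angle between the y axis of hub_center and the y axis of seat, either way round below 0.08 rad and value of joint pad above 0.002 m), for 0.2 s.
4. every ring present is home on its own step of the hub (x of ring1_center in the frame of hub_center between -0.004 and 0.004 m and y of ring1_center in the frame of hub_center between -0.004 and 0.004 m and z of ring1_center in the frame of hub_center between -0.003 and 0.005 m and x of ring2_center in the frame of hub_center between -0.004 and 0.004 m and y of ring2_center in the frame of hub_center between -0.004 and 0.004 m and z of ring2_center in the frame of hub_center between 0.011 and 0.019 m and x of ring3_center in the frame of hub_center between -0.004 and 0.004 m and y of ring3_center in the frame of hub_center between -0.004 and 0.004 m and z of ring3_center in the frame of hub_center between 0.025 and 0.033 m and x of ring4_center in the frame of hub_center between -0.004 and 0.004 m and y of ring4_center in the frame of hub_center between -0.004 and 0.004 m and z of ring4_center in the frame of hub_center between 0.039 and 0.047 m), for 0.2 s.
At the end, for the whole second after the job is handed in: Spent hub inside the tray; new hub on the bed, within 4 mm of the seat along the slide and in height, 15 mm across, upright within 0.06 rad, square within 0.08, pad pressed in over 2 mm; every ring present within 4 mm of coaxial and of its home height; all at rest (all of step 3 and all of step 4 and x of spent_center in the frame of tray between -0.085 and 0.085 m and y of spent_center in the frame of tray between -0.07 and 0.07 m and z of spent_center in the frame of tray below 0.08 m and linear speed of each of hub, spent below 0.02 m/s); the robot touches nothing.
It fails at once if another thing on the bench is moved by more than 50 mm (distance of any of amber_jar, beaker, spanner, wash_bottle, solvent, vial_box from where it was at the start of the episode above 0.05 m).
Of ring1, ring2, ring3, ring4 only 2 to 3 are there at a start; the rules pass over those that are not, and their reading is None.
At some moment in a run one of ring1, ring2, ring3, ring4 may be knocked a few centimetres aside while the robot is not near it.
It also fails if it takes over 210 s, if anything falls off the work surface, if the arm or the gripper's body presses on something with over 40 N, if the wrist force passes 120 N, or if a joint passes its speed limit or range.

## Working session

There is one attempt and no reset: what is moved stays moved. The work goes in short steps, Python scripts to look and compute and a tool call to move; the robot and the scene stay as the last step left them, time stands still between calls to the robot, and variables do not carry over. Pictures are saved under pics/ and viewed, at most 14 in all, crops included, and the job is handed in when it is done.

Besides the shell and the picture viewer there is one more tool, called after "Call:" in YAML: its name, and indented under it one key for each argument. jog_arm: Moves the arm, as the interface text tells. Its arguments: {"type":"object","properties":{"translation":{"type":"array"},"delta_rot":{"type":"array"},"jaw":{"type":"number"},"newtons":{"type":"number"}},"required":["translation","delta_rot"]}

```bash
mkdir -p pics; cat > h.py <<'E'
import numpy as np, cv2
from station import monitor, snapshot, camera_params, workorder, boxes_of, robot
from scipy.spatial.transform import Rotation as R
def ray(cam,u,v):
    p=camera_params(cam); T=np.array(p["world_from_camera"])
    x=(u-p["cx"])/p["fx"]; y=(v-p["cy"])/p["fy"]
    rd=np.hypot(x,y); r=rd
    for _ in range(30): r=rd/(1+p["k1"]*r*r)
    s=r/rd if rd>0 else 1
    d=T[:3,:3]@np.array([x*s,y*s,1]); return T[:3,3],d
def at(cam,u,v,z):
    o,d=ray(cam,u,v); return o+d*(z-o[2])/d[2]
def proj(cam,P):
    p=camera_params(cam); T=np.array(p["world_from_camera"])
    c=T[:3,:3].T@(np.asarray(P)-T[:3,3]); x,y=c[0]/c[2],c[1]/c[2]
    k=1+p["k1"]*(x*x+y*y); return np.array([p["fx"]*x*k+p["cx"],p["fy"]*y*k+p["cy"]])
def save(img,name): cv2.imwrite(f"pics/{name}.png",cv2.cvtColor(img,cv2.COLOR_RGB2BGR))
E
python3 - <<'E'
from h import *
for c in("top","side"):
    im=snapshot(c); np.save(c+"0.npy",im); save(cv2.resize(im,(784,588),interpolation=cv2.INTER_CUBIC),c+"0")
    T=np.array(camera_params(c)["world_from_camera"]);print(c,T[:3,3].round(3),T[:3,2].round(2),camera_params(c)["fx"])
    for n in ["vise","knob_grip","spent","hub","tray","ring1_center","ring2_center","ring3_center","ring4_center"]:
        print(n,[(round(d["score"],2),(np.array(d["extent"])*[560,420,560,420]).round().astype(int).tolist()) for d in boxes_of(c,n)][:3])
print(monitor.sense())
E
```

```text
top [0.451 0.002 1.317] [ 0.12 -0.   -0.99] 500.72993647895316
vise [(0.9, [227, 191, 347, 236])]
knob_grip [(0.59, [316, 198, 350, 215]), (0.42, [337, 197, 349, 209])]
spent [(0.62, [249, 194, 271, 228]), (0.44, [325, 151, 360, 186]), (0.28, [230, 192, 346, 234])]
hub [(0.92, [310, 266, 335, 294])]
tray [(0.96, [381, 208, 447, 285])]
ring1_center [(0.49, [155, 207, 183, 233]), (0.21, [249, 196, 270, 227])]
ring2_center []
ring3_center [(0.74, [193, 232, 217, 256]), (0.67, [146, 263, 167, 284]), (0.63, [185, 272, 208, 296])]
ring4_center [(0.73, [119, 214, 141, 236])]
side [0.407 0.921 0.739] [ 0.17 -0.8  -0.57] 444.94520638437757
vise [(0.7, [247, 151, 293, 264])]
knob_grip [(0.39, [210, 185, 236, 221])]
spent [(0.79, [256, 197, 279, 228])]
hub [(0.65, [324, 176, 350, 217])]
tray [(0.78, [286, 148, 349, 185])]
ring1_center [(0.86, [237, 300, 269, 325]), (0.46, [259, 200, 289, 223])]
ring2_center [(0.68, [261, 199, 289, 225])]
ring3_center [(0.82, [323, 283, 347, 304]), (0.82, [304, 319, 330, 341]), (0.63, [277, 270, 305, 296])]
ring4_center [(0.55, [237, 338, 262, 363])]
{'time': 1.0, 'q': array([ 1.04989532e+00,  1.58379094e-01,  1.59699748e+00, -8.01890989e-06,
        1.38621825e+00, -2.10084548e-01]), 'qd': array([-1.79911738e-03,  1.50295440e-04,  1.13529404e-03, -7.06375074e-04,
        3.20680260e-04,  1.61004551e-05]), 'tau': array([-1.59238763e-03, -3.85597730e+01, -3.22355819e+01,  6.98163570e-02,
        3.10927012e-02,  5.56849542e-06]), 'ee_pos': array([0.17585976, 0.5474262 , 0.21461416]), 'tcp_rot': array([ 4.86263162e-01,  3.10372537e+00, -7.60907537e-06]), 'wrist_force': array([ 0.18014591, -0.20958826, -0.20547957]), 'moment': array([-0.00037615,  0.0176259 , -0.006441  ]), 'grasp_force': 0.0, 'finger_gap': 1.0008175618069173}
```

View pics/top0.png

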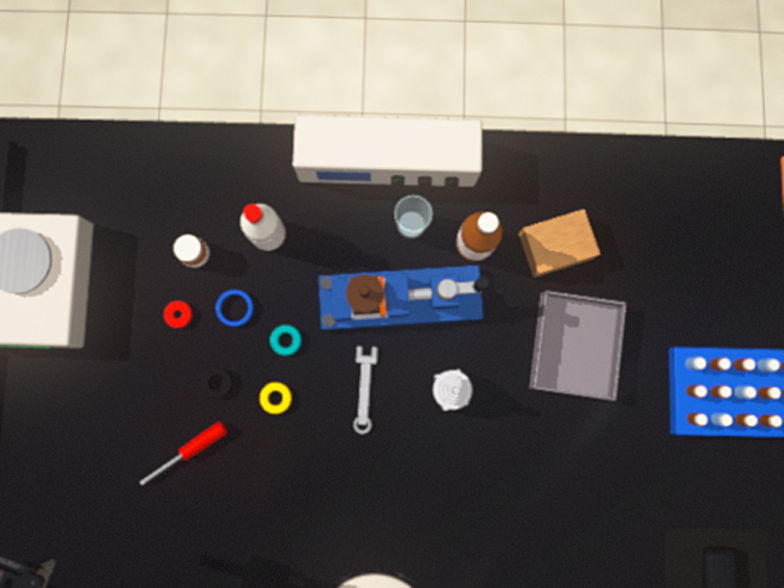

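View pics/side0.png

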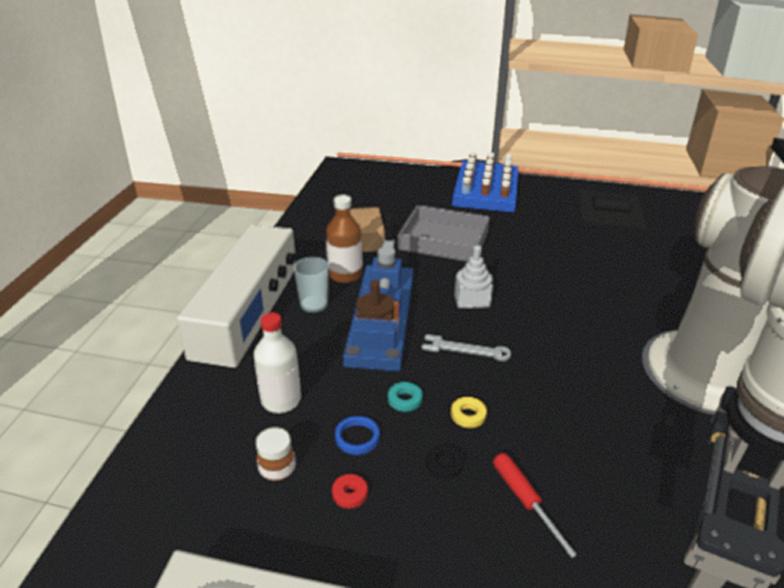

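Top view (784-px picture): the yellow ring is at (275,398), blue at (234,308) and red at (177,314). There is no white ring. Yellow-ring look-alikes are teal (285,340) and black (220,383), so I choose the yellow one. The vise is at (400,297), with the fixed jaw left (+y) and the knob at (482,284). The silver hub is at (452,390) and the tray at (580,345). Next I crop these close up to check the choice and measure.

```bash
python3 - <<'E'
from h import *
t=np.load("top0.npy"); s=np.load("side0.npy")
a=cv2.resize(t[185:241,222:357],None,fx=5.8,fy=5.8,interpolation=cv2.INTER_CUBIC)
b=cv2.resize(s[165:270,240:360],None,fx=2.5,fy=2.5,interpolation=cv2.INTER_CUBIC)
c=cv2.resize(t[205:300,115:222],None,fx=2.5,fy=2.5,interpolation=cv2.INTER_CUBIC)
o=np.zeros((600,800,3),np.uint8); o[:a.shape[0],:a.shape[1]]=a; o[330:330+b.shape[0],:b.shape[1]]=b; o[330:330+c.shape[0],320:320+c.shape[1]]=c
save(o,"crop1")
def col(im,lo,hi,box):
    h=cv2.cvtColor(im,cv2.COLOR_RGB2HSV); m=cv2.inRange(h,np.array(lo),np.array(hi)); l,tp,r,bt=box
    mm=np.zeros_like(m); mm[tp:bt,l:r]=m[tp:bt,l:r]
    cs,_=cv2.findContours(mm,cv2.RETR_EXTERNAL,cv2.CHAIN_APPROX_NONE); k=max(cs,key=cv2.contourArea)
    return k.reshape(-1,2).astype(float)
C=dict(ring1=((105,120,60),(125,255,255),(150,200,188,240),(232,295,275,330),.068),
 ring3=((22,120,80),(35,255,255),(180,265,215,302),(318,278,352,308),.056),
 ring4=((0,150,80),(8,255,255),(112,208,145,242),(232,334,268,368),.050))
from scipy.optimize import minimize
for n,(lo,hi,bt,bs,D) in C.items():
    out=[]
    a=np.linspace(0,2*np.pi,72)
    for cam,im,bx in(("top",t,bt),("side",s,bs)):
        k=col(im,lo,hi,bx); obs=np.array([*k.min(0),*(k.max(0)+1)])-.0
        def f(p):
            q=np.array([proj(cam,[p[0]+D/2*np.cos(x),p[1]+D/2*np.sin(x),z]) for x in a for z in(0,.014)])+.5
            return np.abs(np.array([*q.min(0),*q.max(0)])-obs).sum()
        c0=at(cam,*(obs[:2]+obs[2:])/2,.007)
        r=minimize(f,c0[:2],method="Nelder-Mead"); out.append((r.x.round(4),round(r.fun,2)))
    print(n,out)
E
```

```text
Traceback (most recent call last):
  File "h.py", line 14, in proj
    p=camera_params(cam); T=np.array(p["world_from_camera"])
ValueError: time passes only in moves, steps and waits
```

View pics/crop1.png

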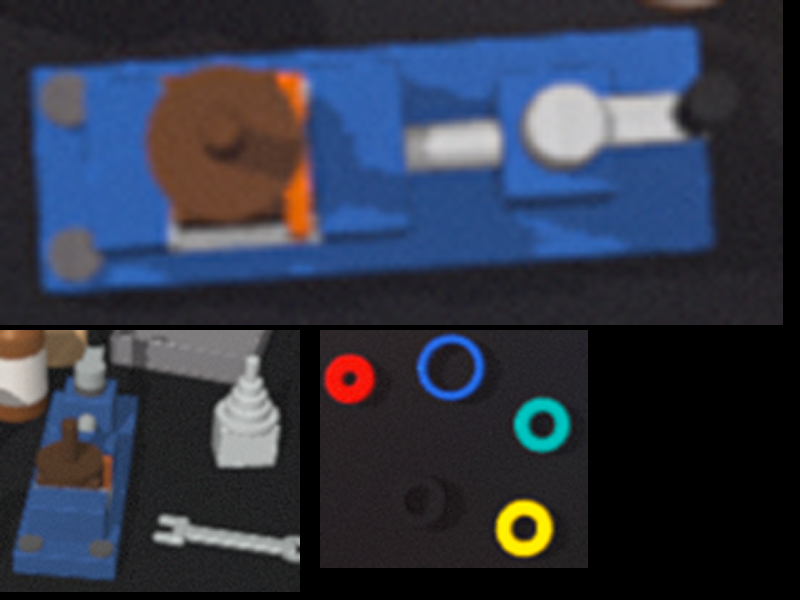

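The crop confirms the choice: yellow ring at (525,528), with teal and black as look-alikes. The vise bed corners, crank hub (567,123) and knob (708,102) show well enough to measure.

```bash
sed -i 's/^def ray/_P={c:camera_params(c) for c in ("top","side")}\ncamera_params=_P.get\ndef ray/' h.py
cat > rings.py <<'E'
from h import *
from scipy.optimize import minimize
C=dict(ring1=((105,120,60),(125,255,255),(150,200,188,240),(232,295,275,330),.068),
 ring3=((22,120,80),(35,255,255),(180,265,215,302),(318,278,352,308),.056),
 ring4=((0,150,80),(8,255,255),(112,208,145,242),(232,334,268,368),.050))
def col(im,lo,hi,box):
    h=cv2.cvtColor(im,cv2.COLOR_RGB2HSV); m=cv2.inRange(h,np.array(lo),np.array(hi)); l,tp,r,bt=box
    mm=np.zeros_like(m); mm[tp:bt,l:r]=m[tp:bt,l:r]
    cs,_=cv2.findContours(mm,cv2.RETR_EXTERNAL,cv2.CHAIN_APPROX_NONE)
    return max(cs,key=cv2.contourArea).reshape(-1,2).astype(float)
def locate(cam,im,n,pad=0):
    lo,hi,bt,bs,D=C[n]; bx=np.array(bt if cam=="top" else bs)+[-pad,-pad,pad,pad]; bx=np.maximum(bx,0)
    k=col(im,lo,hi,bx); obs=np.array([*k.min(0)-.5,*(k.max(0)+.5)]); a=np.linspace(0,2*np.pi,48)
    def f(p):
        q=np.array([proj(cam,[p[0]+D/2*np.cos(x),p[1]+D/2*np.sin(x),z]) for x in a for z in(0,.014)])
        return ((np.array([*q.min(0),*q.max(0)])-obs)**2).sum()
    r=minimize(f,at(cam,*(obs[:2]+obs[2:])/2,.007)[:2],method="Nelder-Mead"); return r.x.round(4),round(r.fun,2)
E
python3 - <<'E'
from rings import *
from scipy.optimize import least_squares
t=np.load("top0.npy"); s=np.load("side0.npy")
for n in C: print(n,locate("top",t,n),locate("side",s,n))
w=np.array([(33,67),(43,293),(713,246),(697,28)],float); px=(w+.5)/5.8-.5+[222,185]
loc=np.array([(.05,.15),(-.05,.15),(-.05,-.15),(.05,-.15)])
W=np.array([at("top",*p,.025)[:2] for p in px]); print(W.round(4))
def f(p):
    c,s_=np.cos(p[2]),np.sin(p[2]); M=np.array([[c,-s_],[s_,c]]); return ((loc@M.T+p[:2])-W).ravel()
r=least_squares(f,[.5,0,0]); x,y,th=r.x; print("vise",r.x.round(4),(f(r.x)*1e3).round(1))
M=np.array([[np.cos(th),-np.sin(th)],[np.sin(th),np.cos(th)]])
for nm,l in(("crank",(0,-.09)),("knob",(0,-.145)),("seat",(0,.058)),("spent",(0,.055))): print(nm,(M@l+[x,y]).round(4))
ku=(np.array([708,102])+.5)/5.8-.5+[222,185]; print("knob img",at("top",*ku,.155).round(4))
def tri(a,b):
    (o1,d1),(o2,d2)=ray("top",*a),ray("side",*b); A=np.stack([d1,-d2],1); q=np.linalg.lstsq(A,o2-o1,rcond=None)[0]
    return ((o1+q[0]*d1+o2+q[1]*d2)/2).round(4),np.linalg.norm(A@q-(o2-o1)).round(4)
o=np.zeros((600,800,3),np.uint8)
for i,(im,bx) in enumerate(((t,(300,258,345,303)),(s,(315,168,360,223)),(t,(375,203,453,291)),(s,(255,175,315,265)))):
    c=im[bx[1]:bx[3],bx[0]:bx[2]]; k=min(400/c.shape[1],300/c.shape[0]); c=cv2.resize(c,None,fx=k,fy=k,interpolation=cv2.INTER_CUBIC); print(i,bx,round(k,3))
    o[(i//2)*300:(i//2)*300+c.shape[0],(i%2)*400:(i%2)*400+c.shape[1]]=c
save(o,"crop2")
E
```

```text
ring1 (array([0.5844, 0.2789]), np.float64(3.7)) (array([0.5801, 0.2818]), np.float64(1.73))
ring3 (array([0.4202, 0.1939]), np.float64(3.43)) (array([0.4161, 0.1957]), np.float64(0.56))
ring4 (array([0.5696, 0.3849]), np.float64(1.32)) (array([0.566 , 0.3861]), np.float64(0.79))
[[ 0.6481  0.1213]
 [ 0.5465  0.1129]
 [ 0.5754 -0.1855]
 [ 0.674  -0.1774]]
vise [ 0.611  -0.0322  0.0907] [-0.9  0.5  1.2 -0.3 -0.6 -0.6  0.4  0.4]
crank [ 0.6191 -0.1218]
knob [ 0.6241 -0.1766]
seat [0.6057 0.0256]
spent [0.606  0.0226]
knob img [ 0.6214 -0.1641  0.155 ]
0 (300, 258, 345, 303) 6.667
1 (315, 168, 360, 223) 5.455
2 (375, 203, 453, 291) 3.409
3 (255, 175, 315, 265) 3.333
```

View pics/crop2.png

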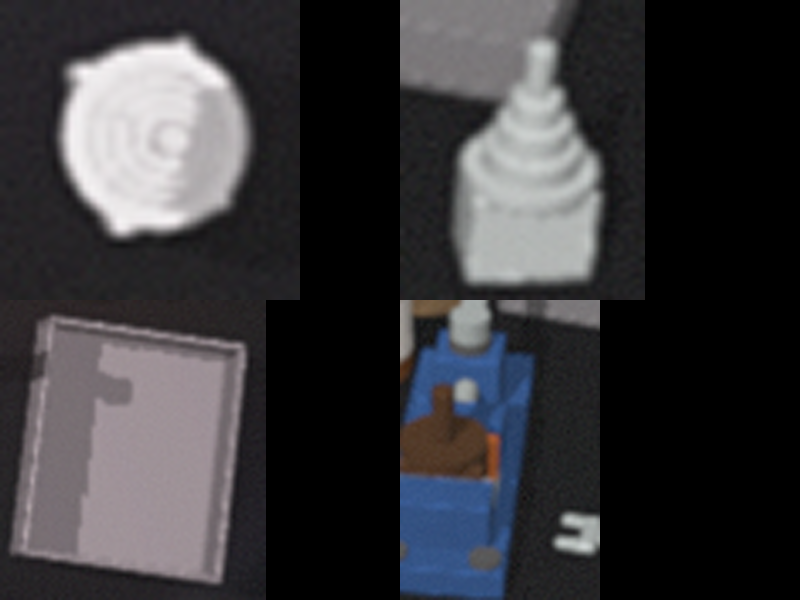

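Crop 2 shows the hub block's corners at (70,72), (190,38), (232,208) and (115,236), so it is yawed by about 15°. The hub's spigot tip is at (172,140) in the top view and (543,45) in the side view. The tray rim corners are at (45,318), (243,344), (220,582) and (12,552).

```bash
python3 - <<'E'
from h import *
t=np.load("top0.npy"); s=np.load("side0.npy")
def cr(p,k,o): return (np.array(p)+.5)/k-.5+np.array(o)
H=np.array([at("top",*cr(p,6.667,(300,258)),.05)[:2] for p in((70,72),(190,38),(232,208),(115,236))])
print("hub",H.mean(0).round(4),"yaw",[np.degrees(np.arctan2(*(b-a)[::-1])).round(1) for a,b in((H[3],H[0]),(H[2],H[1]),(H[1],H[0]),(H[2],H[3]))],(H).round(3))
print("tip top",at("top",*cr((172,140),6.667,(300,258)),.128).round(4),"tip side",at("side",*cr((143,45),5.455,(315,168)),.128).round(4))
T=np.array([at("top",*cr(p,3.409,(375,203)),.04)[:2] for p in((45,18),(243,44),(220,282),(12,252))]); print("tray",T.round(3),T.mean(0).round(4))
# spent spigot tip
print("spent tip top",at("top",*cr((222,132),5.8,(222,185)),.128).round(4),"side",at("side",*cr((42,88),3.333,(255,175)),.128).round(4))
print("crank cap top",[at("top",*cr((567,123),5.8,(222,185)),z).round(4) for z in(.1,.12)])
# overlay knob model
a=np.linspace(0,2*np.pi,40); o=[]
for cam,im,bx,k in(("top",t,(305,190,365,235),6),("side",s,(250,165,310,210),6)):
    c=cv2.resize(im[bx[1]:bx[3],bx[0]:bx[2]],None,fx=k,fy=k,interpolation=cv2.INTER_CUBIC); c=cv2.convertScaleAbs(c,alpha=2.2); raw=c.copy()
    for (x,y,r,zs) in((.6241,-.1766,.011,(.101,.155)),(.6191,-.1218,.016,(.1,))):
        for z in zs:
            q=np.array([(proj(cam,[x+r*np.cos(b),y+r*np.sin(b),z])+.5-np.array(bx[:2]))*k-.5 for b in a]).round().astype(np.int32)
            cv2.polylines(c,[q],True,(255,0,255),1)
    o.append(np.hstack([raw,c]))
save(np.vstack(o),"knob")
E
```

```text
hub [ 0.4422 -0.1273] yaw [np.float64(16.5), np.float64(14.8), np.float64(107.1), np.float64(104.7)] [[ 0.466 -0.096]
 [ 0.48  -0.141]
 [ 0.417 -0.158]
 [ 0.405 -0.114]]
tip top [ 0.4423 -0.1266  0.128 ] tip side [ 0.4394 -0.1247  0.128 ]
tray [[ 0.626 -0.295]
 [ 0.611 -0.446]
 [ 0.432 -0.426]
 [ 0.45  -0.27 ]] [ 0.5296 -0.3591]
spent tip top [0.6074 0.0327 0.128 ] side [0.6067 0.0353 0.128 ]
crank cap top [array([ 0.6188, -0.1123,  0.1   ]), array([ 0.6161, -0.1104,  0.12  ])]
```

View pics/knob.png

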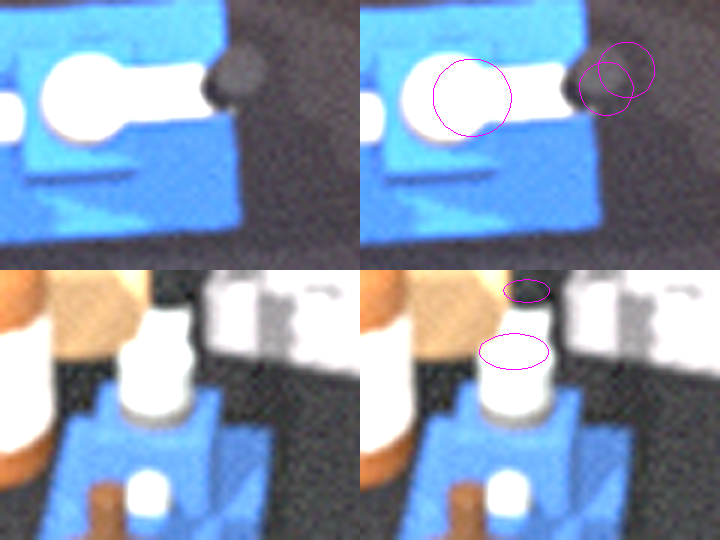

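```bash
python3 - <<'E'
from h import *
for n,hh in(("solvent",.09),("wash_bottle",.085),("amber_jar",.03),("beaker",.045),("spanner",.005),("vial_box",.025)):
    o=[]
    for c in("top","side"):
        d=boxes_of(c,n)[:1]
        if d: e=np.array(d[0]["extent"])*[560,420,560,420]; o.append((c,d[0]["score"].__round__(2),at(c,(e[0]+e[2])/2,(e[1]+e[3])/2,hh)[:2].round(3),e.round()))
    print(n,o)
print("solv cap",at("top",348.6,158.6,.18).round(3),"wash cap",at("top",253/1.4,213/1.4,.17).round(3))
print("knob top", at("top",305+243.5/6-.5,190+70.5/6-.5,.155).round(4))
r=R.from_rotvec(monitor.sense()["tcp_rot"]).as_matrix();print(r.round(3))
for p in((.6245,-.1665),): print(np.hypot(*p))
E
```

```text
solvent [('top', 0.79, array([ 0.715, -0.167]), array([325., 153., 358., 185.])), ('side', 0.98, array([ 0.711, -0.16 ]), array([234., 141., 259., 202.]))]
wash_bottle [('top', 0.97, array([0.72 , 0.218]), array([170., 145., 206., 181.])), ('side', 0.76, array([0.721, 0.227]), array([181., 222., 216., 295.]))]
amber_jar [('top', 0.61, array([0.683, 0.356]), array([126., 168., 150., 193.])), ('side', 0.73, array([0.682, 0.364]), array([185., 304., 209., 345.]))]
beaker [('top', 0.76, array([ 0.758, -0.05 ]), array([279., 138., 310., 172.])), ('side', 0.86, array([ 0.751, -0.049]), array([210., 185., 236., 222.]))]
spanner [('top', 0.66, array([0.434, 0.024]), array([252., 247., 272., 312.])), ('side', 0.78, array([0.434, 0.024]), array([304., 239., 364., 254.]))]
vial_box [('top', 0.61, array([ 0.717, -0.332]), array([374., 151., 427., 198.])), ('side', 0.56, array([ 0.71 , -0.318]), array([249., 149., 271., 180.]))]
solv cap [ 0.72  -0.171  0.18 ] wash cap [0.727 0.221 0.17 ]
knob top [ 0.6236 -0.1675  0.155 ]
[[-0.952  0.306  0.   ]
 [ 0.306  0.952  0.   ]
 [-0.     0.    -1.   ]]
0.6463145519017811
```

Call:
jog_arm:
  translation:
    - [0,0,0]
    - [0,0,0]
    - [-32,-51,0]
    - [-32,-51,0]
    - [-32,-51,0]
    - [-32,-51,0]
    - [-32,-51,0]
    - [-32,-51,0]
    - [-32,-51,0]
    - [-32,-51,0]
    - [-32,-51,0]
    - [-32,-51,0]
  delta_rot:
    - [0,0,-8.9]
    - [0,0,-8.9]
    - [0,0,0]
    - [0,0,0]
    - [0,0,0]
    - [0,0,0]
    - [0,0,0]
    - [0,0,0]
    - [0,0,0]
    - [0,0,0]
    - [0,0,0]
    - [0,0,0]

```text
time: 3.1
ee_pos: [0.4967, 0.0355, 0.2149]
tcp_rot: [0.001, 3.141, 0.0]
wrist_force: [1.0, 0.5, 1.5]
finger_gap: 1.002
grasp_force: 0.0
```

Call:
jog_arm:
  translation:
    - [-32,-51,0]
    - [-32,-51,0]
    - [-32,-51,0]
    - [-31,-50,0]
    - [0,0,35]
    - [0,0,35]
    - [0,0,34]
    - [0,0,0]
  delta_rot:
    - [0,0,0]
    - [0,0,0]
    - [0,0,0]
    - [0,0,0]
    - [0,0,0]
    - [0,0,0]
    - [0,0,0]
    - [0,0,0]

```text
time: 4.1
ee_pos: [0.6217, -0.1653, 0.1086]
tcp_rot: [-0.001, -3.139, -0.002]
wrist_force: [-1.2, -0.2, 0.1]
finger_gap: 1.001
grasp_force: 0.0
```

Call:
jog_arm:
  translation:
    - [0,0,0]
    - [0,0,0]
    - [0,0,0]
    - [0,0,0]
    - [0,0,0]
    - [0,0,0]
  delta_rot:
    - [0,0,0]
    - [0,0,0]
    - [0,0,0]
    - [0,0,0]
    - [0,0,0]
    - [0,0,0]
  jaw: 0
  newtons: 15

```text
time: 4.85
ee_pos: [0.6227, -0.1656, 0.1106]
tcp_rot: [-0.0, -3.141, -0.0]
wrist_force: [-0.7, 0.3, 0.1]
finger_gap: 0.368
grasp_force: 0.0
```

Call:
jog_arm:
  translation:
    - [0,0,0]
    - [0,0,0]
    - [0,0,0]
  delta_rot:
    - [0,0,0]
    - [0,0,0]
    - [0,0,0]

```text
time: 5.22
ee_pos: [0.6227, -0.1654, 0.1106]
tcp_rot: [-0.0, -3.141, -0.001]
wrist_force: [-0.1, 1.1, 0.4]
finger_gap: 0.234
grasp_force: 15.0
```

Call:
jog_arm:
  translation:
    - [-26.7,9.8,0]
    - [-18.2,21.9,0]
    - [-4.8,28.1,0]
    - [0,0,0]
  delta_rot:
    - [0,0,0]
    - [0,0,0]
    - [0,0,0]
    - [0,0,0]

```text
time: 5.72
ee_pos: [0.6722, -0.104, 0.1106]
tcp_rot: [0.003, -3.14, -0.001]
wrist_force: [-2.2, 1.7, 2.0]
finger_gap: 0.236
grasp_force: 15.0
```

Call:
jog_arm:
  translation:
    - [9.8,26.7,0]
    - [21.9,18.2,0]
    - [28.1,4.8,0]
    - [26.7,-9.8,0]
    - [18.2,-21.9,0]
    - [4.8,-28.1,0]
    - [-9.8,-26.7,0]
    - [-21.9,-18.2,0]
    - [-28.1,-4.8,0]
    - [-26.7,9.8,0]
    - [-18.2,21.9,0]
    - [-4.8,28.1,0]
  delta_rot:
    - [0,0,0]
    - [0,0,0]
    - [0,0,0]
    - [0,0,0]
    - [0,0,0]
    - [0,0,0]
    - [0,0,0]
    - [0,0,0]
    - [0,0,0]
    - [0,0,0]
    - [0,0,0]
    - [0,0,0]

```text
time: 7.22
ee_pos: [0.6728, -0.1072, 0.1105]
tcp_rot: [-0.002, -3.141, 0.003]
wrist_force: [-9.8, -2.2, 5.2]
finger_gap: 0.236
grasp_force: 15.0
```

Call:
jog_arm:
  translation:
    - [9.8,26.7,0]
    - [21.9,18.2,0]
    - [28.1,4.8,0]
    - [26.7,-9.8,0]
    - [18.2,-21.9,0]
    - [4.8,-28.1,0]
    - [-9.8,-26.7,0]
    - [-21.9,-18.2,0]
    - [-28.1,-4.8,0]
    - [0,0,0]
  delta_rot:
    - [0,0,0]
    - [0,0,0]
    - [0,0,0]
    - [0,0,0]
    - [0,0,0]
    - [0,0,0]
    - [0,0,0]
    - [0,0,0]
    - [0,0,0]
    - [0,0,0]

```text
time: 8.48
ee_pos: [0.6242, -0.1653, 0.1105]
tcp_rot: [0.001, 3.14, 0.003]
wrist_force: [1.3, 4.7, 1.3]
finger_gap: 0.238
grasp_force: 15.0
```

Call:
jog_arm:
  translation:
    - [0,0,0]
    - [0,0,0]
    - [0,0,-40]
    - [0,0,-40]
    - [5,50,0]
    - [5,50,0]
    - [4,50,0]
    - [3,49,0]
    - [0,0,35]
    - [0,0,35]
    - [0,0,29]
    - [0,0,0]
  delta_rot:
    - [0,0,0]
    - [0,0,0]
    - [0,0,0]
    - [0,0,0]
    - [0,0,0]
    - [0,0,0]
    - [0,0,0]
    - [0,0,0]
    - [0,0,0]
    - [0,0,0]
    - [0,0,0]
    - [0,0,0]
  jaw: 65

```text
time: 9.98
ee_pos: [0.6034, 0.0333, 0.0891]
tcp_rot: [-0.001, -3.136, -0.001]
wrist_force: [0.0, 0.5, -0.9]
finger_gap: 0.651
grasp_force: 0.0
```

Call:
jog_arm:
  translation:
    - [0,0,0]
    - [0,0,0]
    - [0,0,0]
    - [0,0,0]
    - [0,0,0]
    - [0,0,0]
    - [0,0,0]
  delta_rot:
    - [0,0,0]
    - [0,0,0]
    - [0,0,0]
    - [0,0,0]
    - [0,0,0]
    - [0,0,0]
    - [0,0,0]
  jaw: 0
  newtons: 40

```text
time: 10.85
ee_pos: [0.6059, 0.0335, 0.0919]
tcp_rot: [0.0, 3.141, 0.0]
wrist_force: [-0.4, 0.7, 2.2]
finger_gap: 0.188
grasp_force: 40.0
```

Call:
jog_arm:
  translation:
    - [0,0,-20]
    - [0,0,-40]
    - [0,0,-50]
    - [0,0,-50]
    - [6,-33,0]
    - [10,-50,0]
    - [10,-50,0]
    - [10,-50,0]
    - [10,-55,0]
    - [10,-55,0]
    - [10,-50,0]
    - [10,-50,0]
  delta_rot:
    - [0,0,0]
    - [0,0,0]
    - [0,0,0]
    - [0,0,0]
    - [0,0,0]
    - [0,0,0]
    - [0,0,0]
    - [0,0,0]
    - [0,0,0]
    - [0,0,0]
    - [0,0,0]
    - [0,0,0]

```text
time: 12.35
ee_pos: [0.5287, -0.361, 0.2518]
tcp_rot: [-0.001, -3.141, -0.001]
wrist_force: [1.2, -0.2, -4.9]
finger_gap: 0.186
grasp_force: 40.0
```

Call:
jog_arm:
  translation:
    - [0,0,0]
    - [0,0,50]
    - [0,0,50]
    - [0,0,40]
    - [0,0,20]
    - [0,0,12]
    - [0,0,5]
    - [0,0,0]
  delta_rot:
    - [0,0,0]
    - [0,0,0]
    - [0,0,0]
    - [0,0,0]
    - [0,0,0]
    - [0,0,0]
    - [0,0,0]
    - [0,0,0]

```text
time: 13.35
ee_pos: [0.5304, -0.3602, 0.0758]
tcp_rot: [0.0, 3.14, -0.002]
wrist_force: [0.7, -0.4, -4.7]
finger_gap: 0.187
grasp_force: 40.0
```

Call:
jog_arm:
  translation:
    - [0,0,3]
    - [0,0,1]
    - [0,0,0]
  delta_rot:
    - [0,0,0]
    - [0,0,0]
    - [0,0,0]

```text
time: 13.72
ee_pos: [0.5299, -0.3598, 0.0709]
tcp_rot: [0.0, 3.141, -0.001]
wrist_force: [-0.4, 0.7, -3.5]
finger_gap: 0.184
grasp_force: 40.0
```

Call:
jog_arm:
  translation:
    - [0,0,0]
    - [0,0,0]
    - [0,0,0]
    - [0,0,-40]
    - [0,0,-60]
    - [18,47,0]
    - [18,47,0]
    - [18,47,0]
    - [18,47,0]
    - [17,46,0]
    - [0,0,0]
    - [0,0,0]
  delta_rot:
    - [0,0,0]
    - [0,0,0]
    - [0,0,0]
    - [0,0,0]
    - [0,0,0]
    - [0,0,0]
    - [0,0,0]
    - [0,0,0]
    - [0,0,0]
    - [0,0,0]
    - [0,0,-7.8]
    - [0,0,-7.8]
  jaw: 60

```text
time: 15.22
ee_pos: [0.4408, -0.1251, 0.1711]
tcp_rot: [-0.435, 3.11, -0.001]
wrist_force: [-0.8, 0.3, 0.1]
finger_gap: 0.6
grasp_force: 0.0
```

```bash
python3 - <<'E'
from rings import *
t=snapshot("top"); s=snapshot("side")
a=cv2.resize(t[170:310,210:470],None,fx=3,fy=3,interpolation=cv2.INTER_CUBIC)[:,:780]
save(a,"s1"); 
for n in C: print(n,locate("top",t,n),locate("side",s,n))
print(monitor.sense()["ee_pos"])
E
```

```text
ring1 (array([0.5844, 0.2789]), np.float64(3.7)) (array([0.5801, 0.2818]), np.float64(1.73))
ring3 (array([0.419 , 0.1938]), np.float64(1.85)) (array([0.4161, 0.1957]), np.float64(0.56))
ring4 (array([0.5683, 0.3849]), np.float64(0.27)) (array([0.566 , 0.3861]), np.float64(0.79))
[ 0.440935   -0.12551579  0.17102072]
```

View pics/s1.png

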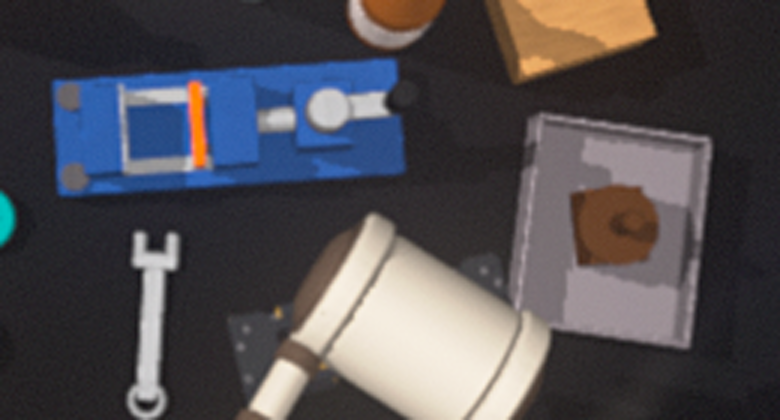

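The spent hub stands in the tray at (620,230). The vise gap is clear between the fixed jaw (122) and the orange pad (197).

Call:
jog_arm:
  translation:
    - [0,0,30]
    - [0,0,25]
    - [0,0,12]
    - [0,0,0]
  delta_rot:
    - [0,0,0]
    - [0,0,0]
    - [0,0,0]
    - [0,0,0]

```text
time: 15.82
ee_pos: [0.4404, -0.1255, 0.1032]
tcp_rot: [0.424, -3.112, -0.001]
wrist_force: [-0.6, -0.1, 0.4]
finger_gap: 0.6
grasp_force: 0.0
```

Call:
jog_arm:
  translation:
    - [0,0,0]
    - [0,0,0]
    - [0,0,0]
    - [0,0,0]
    - [0,0,0]
    - [0,0,0]
    - [0,0,0]
  delta_rot:
    - [0,0,0]
    - [0,0,0]
    - [0,0,0]
    - [0,0,0]
    - [0,0,0]
    - [0,0,0]
    - [0,0,0]
  jaw: 0

```text
time: 16.7
ee_pos: [0.441, -0.126, 0.1038]
tcp_rot: [-0.426, 3.112, -0.001]
wrist_force: [-0.0, -1.1, 0.9]
finger_gap: 0.14
grasp_force: 40.0
```

Call:
jog_arm:
  translation:
    - [0,0,-20]
    - [0,0,-45]
    - [0,0,-45]
    - [0,0,0]
    - [0,0,0]
    - [0,46.8,0]
    - [0,46.8,0]
    - [0,46.8,0]
    - [-44.6,0,0]
    - [-44.6,0,0]
    - [-44.6,0,0]
    - [-44.6,0,0]
  delta_rot:
    - [0,0,0]
    - [0,0,0]
    - [0,0,0]
    - [0,0,5.2]
    - [0,0,5.2]
    - [0,0,0]
    - [0,0,0]
    - [0,0,0]
    - [0,0,0]
    - [0,0,0]
    - [0,0,0]
    - [0,0,0]

```text
time: 18.2
ee_pos: [0.6057, 0.0312, 0.2114]
tcp_rot: [0.143, -3.134, -0.002]
wrist_force: [0.8, -0.4, -5.2]
finger_gap: 0.139
grasp_force: 39.9
```

Call:
jog_arm:
  translation:
    - [0,0,20]
    - [0,0,0]
  delta_rot:
    - [0,0,0]
    - [0,0,0]

```text
time: 18.45
ee_pos: [0.6025, 0.031, 0.1893]
tcp_rot: [0.142, -3.129, -0.003]
wrist_force: [-0.9, -0.2, -5.3]
finger_gap: 0.138
grasp_force: 40.0
```

```bash
python3 - <<'E'
from h import *
s=snapshot("side"); t=snapshot("top")
a=cv2.resize(s[150:280,220:340],None,fx=4,fy=4,interpolation=cv2.INTER_CUBIC)[:560,:480]
b=cv2.resize(t[170:250,220:300],None,fx=4,fy=4,interpolation=cv2.INTER_CUBIC)
o=np.zeros((560,800,3),np.uint8); o[:a.shape[0],:480]=a; o[:320,480:]=b
save(o,"s2"); print(monitor.sense()["ee_pos"],monitor.sense()["tcp_rot"],monitor.sense()["wrist_force"])
E
```

```text
[0.60417251 0.03061803 0.19249476] [ 1.42130671e-01 -3.13531834e+00 -1.18163469e-03] [ 0.23808548 -0.02574816 -5.21263144]
```

View pics/s2.png

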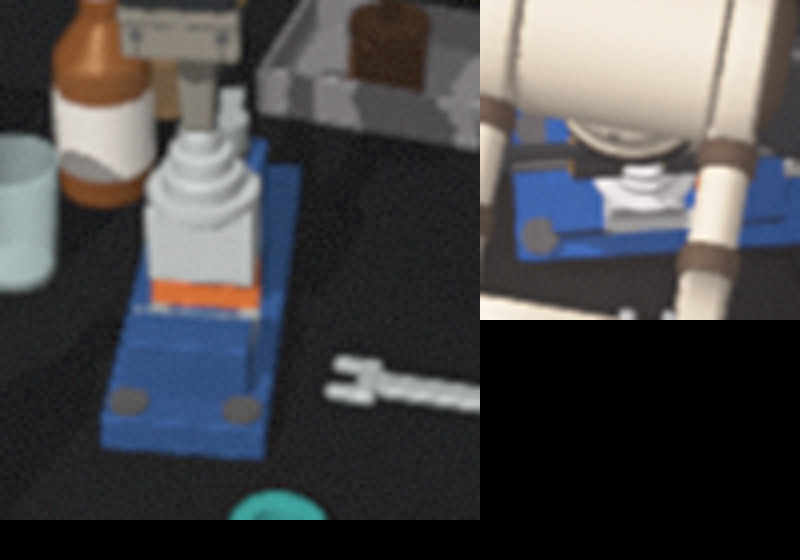

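The hub hangs upright and square over the open gap (200,240). The orange pad shows behind it and the fixed jaw is in front.

Call:
jog_arm:
  translation:
    - [0,0,20]
    - [0,0,20]
    - [0,0,15]
    - [0,0,7]
    - [0,0,0]
    - [0,0,0]
  delta_rot:
    - [0,0,0]
    - [0,0,0]
    - [0,0,0]
    - [0,0,0]
    - [0,0,0]
    - [0,0,0]

```text
time: 19.3
ee_pos: [0.6064, 0.0302, 0.1324]
tcp_rot: [-0.142, 3.137, -0.001]
wrist_force: [0.8, -0.8, -4.0]
finger_gap: 0.143
grasp_force: 40.0
```

Call:
jog_arm:
  translation:
    - [0,0,2]
    - [0,0,1]
    - [0,0,0]
    - [0,0,0]
  delta_rot:
    - [0,0,0]
    - [0,0,0]
    - [0,0,0]
    - [0,0,0]

```text
time: 19.8
ee_pos: [0.6061, 0.0304, 0.1293]
tcp_rot: [-0.142, 3.137, -0.0]
wrist_force: [-1.5, 0.5, -0.1]
finger_gap: 0.139
grasp_force: 40.0
```

Call:
jog_arm:
  translation:
    - [0,0,0]
    - [0,0,0]
    - [0,0,0]
    - [0,0,-30]
    - [0,0,-25]
    - [0,-50,0]
    - [0,-50,0]
    - [0,-50,0]
    - [0,-47,0]
    - [0,0,30]
    - [0,0,30]
    - [0,0,13]
  delta_rot:
    - [0,0,0]
    - [0,0,0]
    - [0,0,0]
    - [0,0,0]
    - [0,0,0]
    - [0,0,0]
    - [0,0,0]
    - [0,0,0]
    - [0,0,0]
    - [0,0,0]
    - [0,0,0]
    - [0,0,0]
  jaw: 60

```text
time: 21.3
ee_pos: [0.6224, -0.1655, 0.1085]
tcp_rot: [0.142, -3.136, -0.002]
wrist_force: [-0.1, 0.1, -0.1]
finger_gap: 0.597
grasp_force: 0.0
```

Call:
jog_arm:
  translation:
    - [0,0,0]
    - [0,0,0]
    - [0,0,0]
    - [0,0,0]
    - [0,0,0]
    - [0,0,0]
  delta_rot:
    - [0,0,0]
    - [0,0,0]
    - [0,0,0]
    - [0,0,0]
    - [0,0,0]
    - [0,0,0]
  jaw: 0
  newtons: 15

```text
time: 22.05
ee_pos: [0.6242, -0.1653, 0.1119]
tcp_rot: [-0.143, 3.137, 0.001]
wrist_force: [-1.0, 4.0, 5.9]
finger_gap: 0.235
grasp_force: 15.0
```

Call:
jog_arm:
  translation:
    - [27.5,7.4,0]
    - [20.1,20.1,0]
    - [7.4,27.5,0]
    - [-7.4,27.5,0]
    - [-20.1,20.1,0]
    - [-27.5,7.4,0]
    - [-27.5,-7.4,0]
    - [-20.1,-20.1,0]
    - [-7.4,-27.5,0]
    - [7.4,-27.5,0]
    - [20.1,-20.1,0]
    - [27.5,-7.4,0]
  delta_rot:
    - [0,0,0]
    - [0,0,0]
    - [0,0,0]
    - [0,0,0]
    - [0,0,0]
    - [0,0,0]
    - [0,0,0]
    - [0,0,0]
    - [0,0,0]
    - [0,0,0]
    - [0,0,0]
    - [0,0,0]

```text
time: 23.55
ee_pos: [0.6242, -0.1657, 0.1115]
tcp_rot: [-0.141, 3.136, 0.003]
wrist_force: [1.5, 13.5, 7.9]
finger_gap: 0.235
grasp_force: 15.0
```

Call:
jog_arm:
  translation:
    - [27.5,7.4,0]
    - [20.1,20.1,0]
    - [7.4,27.5,0]
    - [-7.4,27.5,0]
    - [-20.1,20.1,0]
    - [-27.5,7.4,0]
    - [-27.5,-7.4,0]
    - [-20.1,-20.1,0]
    - [-7.4,-27.5,0]
    - [7.4,-27.5,0]
    - [20.1,-20.1,0]
    - [27.5,-7.4,0]
  delta_rot:
    - [0,0,0]
    - [0,0,0]
    - [0,0,0]
    - [0,0,0]
    - [0,0,0]
    - [0,0,0]
    - [0,0,0]
    - [0,0,0]
    - [0,0,0]
    - [0,0,0]
    - [0,0,0]
    - [0,0,0]

```text
time: 25.05
ee_pos: [0.6242, -0.1657, 0.1114]
tcp_rot: [-0.141, 3.136, 0.003]
wrist_force: [1.3, 13.7, 7.0]
finger_gap: 0.237
grasp_force: 15.0
```

Call:
jog_arm:
  translation:
    - [27.5,7.4,0]
    - [20.1,20.1,0]
    - [7.4,27.5,0]
    - [-7.4,27.5,0]
    - [-20.1,20.1,0]
    - [-27.5,7.4,0]
    - [-27.5,-7.4,0]
    - [-20.1,-20.1,0]
    - [-7.4,-27.5,0]
    - [7.4,-27.5,0]
    - [20.1,-20.1,0]
    - [27.5,-7.4,0]
  delta_rot:
    - [0,0,0]
    - [0,0,0]
    - [0,0,0]
    - [0,0,0]
    - [0,0,0]
    - [0,0,0]
    - [0,0,0]
    - [0,0,0]
    - [0,0,0]
    - [0,0,0]
    - [0,0,0]
    - [0,0,0]

```text
time: 26.55
ee_pos: [0.6242, -0.1657, 0.1113]
tcp_rot: [-0.141, 3.136, 0.003]
wrist_force: [1.6, 13.7, 7.0]
finger_gap: 0.234
grasp_force: 15.0
```

Call:
jog_arm:
  translation:
    - [0,0,0]
    - [0,0,0]
  delta_rot:
    - [0,0,0]
    - [0,0,0]

```text
time: 26.8
ee_pos: [0.6236, -0.1654, 0.1114]
tcp_rot: [-0.142, 3.138, 0.001]
wrist_force: [-1.4, 4.3, 4.8]
finger_gap: 0.233
grasp_force: 15.0
```

Call:
jog_arm:
  translation:
    - [27.5,7.4,0]
    - [20.1,20.1,0]
    - [7.4,27.5,0]
    - [-7.4,27.5,0]
    - [-20.1,20.1,0]
    - [-27.5,7.4,0]
    - [-2,0,0]
    - [-2,0,0]
    - [0,0,0]
  delta_rot:
    - [0,0,0]
    - [0,0,0]
    - [0,0,0]
    - [0,0,0]
    - [0,0,0]
    - [0,0,0]
    - [0,0,0]
    - [0,0,0]
    - [0,0,0]

```text
time: 27.92
ee_pos: [0.616, -0.0556, 0.1112]
tcp_rot: [0.143, -3.134, -0.001]
wrist_force: [-10.1, 3.0, 9.6]
finger_gap: 0.233
grasp_force: 15.0
```

Call:
jog_arm:
  translation:
    - [4,0,0]
    - [0,0,0]
    - [0,0,0]
    - [0,0,0]
    - [0,0,-35]
    - [0,0,-35]
    - [0,31,0]
    - [0,31,0]
    - [0,31,0]
    - [0,0,25]
    - [0,0,25]
    - [0,0,0]
  delta_rot:
    - [0,0,0]
    - [0,0,0]
    - [0,0,0]
    - [0,0,0]
    - [0,0,0]
    - [0,0,0]
    - [0,0,0]
    - [0,0,0]
    - [0,0,0]
    - [0,0,0]
    - [0,0,0]
    - [0,0,0]
  jaw: 45

```text
time: 29.42
ee_pos: [0.6035, 0.0366, 0.1283]
tcp_rot: [0.142, -3.134, -0.001]
wrist_force: [-0.2, -0.5, -0.1]
finger_gap: 0.451
grasp_force: 0.0
```

Call:
jog_arm:
  translation:
    - [0,0,0]
    - [0,0,0]
    - [0,0,0]
    - [0,0,0]
    - [0,0,0]
    - [0,0,0]
  delta_rot:
    - [0,0,0]
    - [0,0,0]
    - [0,0,0]
    - [0,0,0]
    - [0,0,0]
    - [0,0,0]
  jaw: 0
  newtons: 20

```text
time: 30.18
ee_pos: [0.6059, 0.0368, 0.1318]
tcp_rot: [-0.142, 3.137, 0.001]
wrist_force: [-0.9, 3.1, 5.8]
finger_gap: 0.144
grasp_force: 20.0
```

```bash
python3 -c "
from h import *
m=monitor.sense();print(m['ee_pos'],m['wrist_force'],m['q'],m['tcp_rot'])"
```

```text
[0.60585781 0.03677816 0.13175096] [-0.90965141  3.12317745  5.81195328] [-1.38660558e-01  3.10753756e-01  1.58593854e+00  8.68302815e-04
  1.24319835e+00 -1.80052658e+00] [-1.42482423e-01  3.13653413e+00  7.79791345e-04]
```

Call:
jog_arm:
  translation:
    - [0,0,0]
    - [0,0,0]
    - [0,0,0]
    - [0,0,0]
    - [0,0,0]
    - [0,0,0]
    - [0,0,0]
    - [0,0,0]
    - [0,0,0]
    - [0,0,0]
    - [0,0,0]
    - [0,0,0]
  delta_rot:
    - [0,0,0]
    - [0,0,0]
    - [0,0,10]
    - [0,0,10]
    - [0,0,10]
    - [0,0,10]
    - [0,0,10]
    - [0,0,10]
    - [0,0,10]
    - [0,0,10]
    - [0,0,10]
    - [0,0,0]
  jaw: 45

```text
time: 31.68
ee_pos: [0.6049, 0.0361, 0.1301]
tcp_rot: [-2.116, -2.321, 0.001]
wrist_force: [0.1, 0.7, 0.2]
finger_gap: 0.449
grasp_force: 0.0
```

Call:
jog_arm:
  translation:
    - [0,0,0]
    - [0,0,0]
    - [0,0,0]
    - [0,0,0]
    - [0,0,0]
    - [0,0,0]
  delta_rot:
    - [0,0,0]
    - [0,0,0]
    - [0,0,0]
    - [0,0,0]
    - [0,0,0]
    - [0,0,0]
  jaw: 0

```text
time: 32.42
ee_pos: [0.6048, 0.0363, 0.1305]
tcp_rot: [-2.118, -2.319, 0.001]
wrist_force: [-3.0, -0.8, 1.6]
finger_gap: 0.143
grasp_force: 20.0
```

Call:
jog_arm:
  translation:
    - [0,0,0]
    - [0,0,0]
    - [0,0,-30]
    - [0,0,-40]
    - [0,0,0]
    - [0,0,0]
  delta_rot:
    - [0,0,0]
    - [0,0,0]
    - [0,0,0]
    - [0,0,0]
    - [0,0,5.2]
    - [0,0,0]
  jaw: 100

```text
time: 33.17
ee_pos: [0.6056, 0.0363, 0.201]
tcp_rot: [2.22, 2.222, 0.001]
wrist_force: [-0.5, 0.5, -0.1]
finger_gap: 0.774
grasp_force: 0.0
```

```bash
cat > look.py <<'E'
from rings import *
import sys
t=snapshot("top"); s=snapshot("side"); np.save("t.npy",t); np.save("s.npy",s)
for n in sys.argv[1:]:
    for c,i in(("top",t),("side",s)):
        try: print(n,c,locate(c,i,n,12))
        except Exception as e: print(n,c,e)
m=monitor.sense(); print(m["time"],m["ee_pos"].round(4),m["tcp_rot"].round(3))
E
python3 look.py ring1 ring3 ring4
```

```text
ring1 top (array([0.5843, 0.2802]), np.float64(2.1))
ring1 side (array([0.5801, 0.2818]), np.float64(1.73))
ring3 top (array([0.3866, 0.2091]), np.float64(28.37))
ring3 side (array([0.3829, 0.2002]), np.float64(2.08))
ring4 top (array([0.5696, 0.3849]), np.float64(1.32))
ring4 side (array([0.566 , 0.3861]), np.float64(0.79))
33.275 [0.6049 0.0364 0.1999] [-2.219e+00 -2.222e+00  1.000e-03]
```

Call:
jog_arm:
  translation:
    - [49,-5,0]
    - [49,-5,0]
    - [49,-5,0]
    - [49,-4,0]
    - [49,-4,0]
    - [0,0,50]
    - [0,0,50]
    - [0,0,50]
    - [0,0,30]
    - [0,0,10]
    - [0,0,3]
    - [0,0,0]
  delta_rot:
    - [0,0,0]
    - [0,0,0]
    - [0,0,0]
    - [0,0,0]
    - [0,0,0]
    - [0,0,0]
    - [0,0,0]
    - [0,0,0]
    - [0,0,0]
    - [0,0,0]
    - [0,0,0]
    - [0,0,0]

```text
time: 34.78
ee_pos: [0.5834, 0.2816, 0.0091]
tcp_rot: [2.221, 2.221, 0.003]
wrist_force: [1.0, 0.1, 0.1]
finger_gap: 1.004
grasp_force: 0.0
```

Call:
jog_arm:
  translation:
    - [0,0,0]
    - [0,0,0]
    - [0,0,0]
    - [0,0,0]
    - [0,0,0]
  delta_rot:
    - [0,0,0]
    - [0,0,0]
    - [0,0,0]
    - [0,0,0]
    - [0,0,0]
  jaw: 0
  newtons: 10

```text
time: 35.4
ee_pos: [0.5825, 0.2814, 0.0081]
tcp_rot: [2.221, 2.221, 0.001]
wrist_force: [-0.9, 0.5, 4.3]
finger_gap: 0.716
grasp_force: 10.0
```

Call:
jog_arm:
  translation:
    - [0,0,0]
    - [0,0,0]
    - [0,0,0]
    - [0,0,0]
    - [0,0,0]
    - [0,0,0]
    - [0,0,0]
    - [0,0,0]
    - [0,0,0]
    - [0,0,0]
    - [0,0,2]
    - [0,0,2]
  delta_rot:
    - [0,0,0]
    - [0,0,0]
    - [0,0,-10]
    - [0,0,-10]
    - [0,0,-10]
    - [0,0,-10]
    - [0,0,-10]
    - [0,0,-10]
    - [0,0,-10]
    - [0,0,-10]
    - [0,0,-10]
    - [0,0,0]
  jaw: 96

```text
time: 36.9
ee_pos: [0.582, 0.2813, 0.0032]
tcp_rot: [-0.003, -3.141, 0.0]
wrist_force: [0.5, -0.0, -1.6]
finger_gap: 0.961
grasp_force: 0.0
```

Call:
jog_arm:
  translation:
    - [0,0,0]
    - [0,0,0]
    - [0,0,0]
    - [0,0,0]
    - [0,0,0]
  delta_rot:
    - [0,0,0]
    - [0,0,0]
    - [0,0,0]
    - [0,0,0]
    - [0,0,0]
  jaw: 0
  newtons: 12

```text
time: 37.52
ee_pos: [0.5822, 0.2813, 0.0036]
tcp_rot: [-0.001, -3.142, 0.0]
wrist_force: [0.5, 0.4, -0.2]
finger_gap: 0.742
grasp_force: 12.0
```

Call:
jog_arm:
  translation:
    - [0,0,-20]
    - [0,0,-55]
    - [0,0,-55]
    - [0,0,-52]
    - [-4.5,-49,0]
    - [-4.5,-49,0]
    - [-4.5,-49,0]
    - [-4.5,-49,0]
    - [-4.5,-48.6,0]
    - [0,0,0]
    - [0,0,0]
  delta_rot:
    - [0,0,0]
    - [0,0,0]
    - [0,0,0]
    - [0,0,0]
    - [0,0,0]
    - [0,0,0]
    - [0,0,0]
    - [0,0,0]
    - [0,0,0]
    - [0,0,0]
    - [0,0,0]

```text
time: 38.9
ee_pos: [0.6049, 0.0372, 0.1867]
tcp_rot: [0.001, 3.14, 0.001]
wrist_force: [-0.1, -0.6, -0.5]
finger_gap: 0.745
grasp_force: 12.0
```

```bash
python3 - <<'E'
from h import *
s=snapshot("side"); t=snapshot("top")
a=cv2.resize(s[130:270,215:335],None,fx=4,fy=4,interpolation=cv2.INTER_CUBIC)
b=cv2.resize(t[170:250,220:300],None,fx=4,fy=4,interpolation=cv2.INTER_CUBIC)
o=np.zeros((560,800,3),np.uint8); o[:,:480]=a; o[:320,480:]=b
save(o,"s3"); m=monitor.sense(); print(m["ee_pos"],m["wrist_force"],m["finger_gap"])
E
```

```text
[0.60467415 0.03802798 0.18619609] [-0.01543597 -0.02306567 -0.23144554] 0.7453234652630482
```

View pics/s3.png

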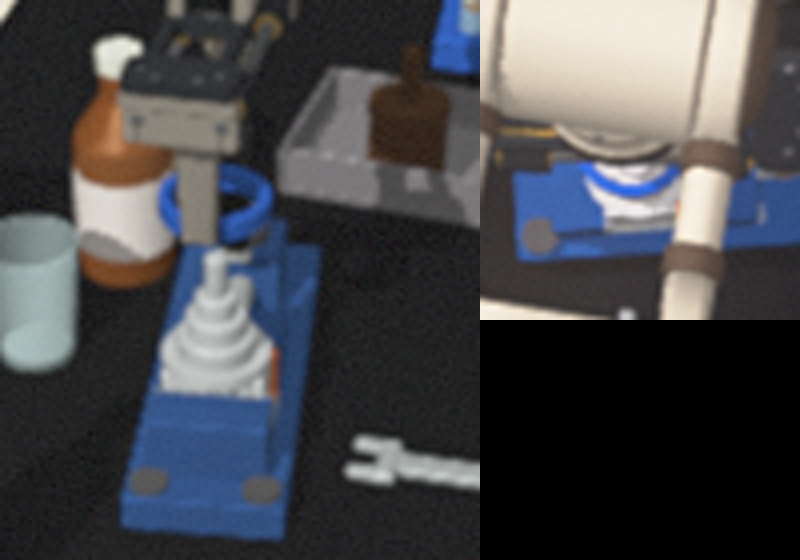

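The blue ring (217,200) hangs level over the hub's spigot (217,255), which is clamped and upright between the jaws.

Call:
jog_arm:
  translation:
    - [0,0,25]
    - [0,0,25]
    - [0,0,20]
    - [0,0,10]
    - [0,0,0]
    - [0,0,0]
    - [0,0,0]
  delta_rot:
    - [0,0,0]
    - [0,0,0]
    - [0,0,0]
    - [0,0,0]
    - [0,0,0]
    - [0,0,0]
    - [0,0,0]

```text
time: 39.88
ee_pos: [0.6054, 0.0366, 0.1067]
tcp_rot: [0.0, 3.14, -0.0]
wrist_force: [0.5, -0.6, -0.1]
finger_gap: 0.744
grasp_force: 12.0
```

Call:
jog_arm:
  translation:
    - [0.6,0,4]
    - [0,0,4]
    - [0,0,4]
    - [0,0,3]
    - [0,0,2]
    - [0,0,0]
  delta_rot:
    - [0,0,0]
    - [0,0,0]
    - [0,0,0]
    - [0,0,0]
    - [0,0,0]
    - [0,0,0]

```text
time: 40.62
ee_pos: [0.604, 0.0367, 0.0884]
tcp_rot: [-0.0, -3.141, -0.0]
wrist_force: [-0.5, 0.2, 0.1]
finger_gap: 0.744
grasp_force: 12.0
```

Call:
jog_arm:
  translation:
    - [0,0,1]
    - [0,0,1]
    - [0,0,0]
  delta_rot:
    - [0,0,0]
    - [0,0,0]
    - [0,0,0]

```text
time: 41.0
ee_pos: [0.6041, 0.0367, 0.0867]
tcp_rot: [0.0, 3.141, -0.0]
wrist_force: [-1.0, -0.5, -1.9]
finger_gap: 0.742
grasp_force: 12.0
```

Call:
jog_arm:
  translation:
    - [0,0,0]
    - [0,0,0]
    - [0,0,-10]
    - [0,0,-45]
    - [0,0,-50]
    - [0,0,0]
  delta_rot:
    - [0,0,0]
    - [0,0,0]
    - [0,0,0]
    - [0,0,0]
    - [0,0,0]
    - [0,0,0]
  jaw: 90

```text
time: 41.75
ee_pos: [0.6075, 0.0363, 0.198]
tcp_rot: [0.0, 3.131, -0.002]
wrist_force: [-0.2, -0.6, 0.2]
finger_gap: 0.901
grasp_force: 0.0
```

```bash
sed -i 's/(180,265,215,302),(318,278,352,308)/(185,265,215,325),(318,268,372,318)/' rings.py; python3 look.py ring3 ring4
python3 - <<'E'
from h import *
s=np.load("s.npy"); t=np.load("t.npy")
a=cv2.resize(s[150:270,215:335],None,fx=4,fy=4,interpolation=cv2.INTER_CUBIC)
b=cv2.resize(t[200:320,115:230],None,fx=2.7,fy=2.7,interpolation=cv2.INTER_CUBIC)
o=np.zeros((480,800,3),np.uint8); o[:,:480]=a; o[:b.shape[0],480:480+b.shape[1]]=b
save(o,"s4")
E
```

```text
ring3 top (array([0.3865, 0.2104]), np.float64(21.37))
ring3 side (array([0.3829, 0.2002]), np.float64(2.08))
ring4 top (array([0.5696, 0.3849]), np.float64(1.32))
ring4 side (array([0.566 , 0.3861]), np.float64(0.79))
41.85 [0.6043 0.0367 0.1923] [ 0.    3.14 -0.  ]
```

View pics/s4.png

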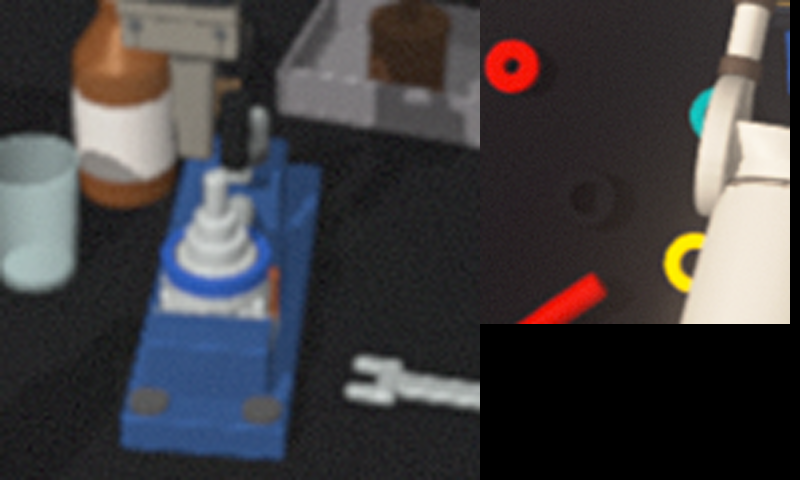

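Blue is home on the hub at (217,265). Yellow was knocked aside and now lies at (690,262) in the crop, with red unchanged at (512,66).

Call:
jog_arm:
  translation:
    - [43.9,32.5,0]
    - [43.9,32.5,0]
    - [43.9,32.5,0]
    - [43.9,32.5,0]
    - [43.9,32.3,0]
    - [0,0,50]
    - [0,0,50]
    - [0,0,50]
    - [0,0,25]
    - [0,0,8]
    - [0,0,4]
    - [0,0,0]
  delta_rot:
    - [0,0,0]
    - [0,0,0]
    - [0,0,0]
    - [0,0,0]
    - [0,0,0]
    - [0,0,0]
    - [0,0,0]
    - [0,0,0]
    - [0,0,0]
    - [0,0,0]
    - [0,0,0]
    - [0,0,0]

```text
time: 43.35
ee_pos: [0.3852, 0.1992, 0.0052]
tcp_rot: [0.0, 3.14, 0.0]
wrist_force: [0.4, 0.9, 1.0]
finger_gap: 0.9
grasp_force: 0.0
```

Call:
jog_arm:
  translation:
    - [0,0,1]
    - [0,0,0]
    - [0,0,0]
    - [0,0,0]
    - [0,0,0]
    - [0,0,0]
  delta_rot:
    - [0,0,0]
    - [0,0,0]
    - [0,0,0]
    - [0,0,0]
    - [0,0,0]
    - [0,0,0]
  jaw: 0

```text
time: 44.1
ee_pos: [0.3849, 0.1991, 0.0039]
tcp_rot: [0.0, 3.141, 0.0]
wrist_force: [-0.9, -0.5, 4.3]
finger_gap: 0.611
grasp_force: 12.0
```

Gap 56 mm, so the ring is gripped. Now I centre it in the other direction.

Call:
jog_arm:
  translation:
    - [0,0,0]
    - [0,0,0]
    - [0,0,0]
    - [0,0,0]
    - [0,0,0]
    - [0,0,0]
    - [0,0,0]
    - [0,0,0]
    - [0,0,0]
    - [0,0,0]
    - [0,0,0]
    - [0,0,0]
  delta_rot:
    - [0,0,0]
    - [0,0,0]
    - [0,0,10]
    - [0,0,10]
    - [0,0,10]
    - [0,0,10]
    - [0,0,10]
    - [0,0,10]
    - [0,0,10]
    - [0,0,10]
    - [0,0,10]
    - [0,0,0]
  jaw: 85

```text
time: 45.6
ee_pos: [0.3843, 0.199, 0.0034]
tcp_rot: [-2.219, -2.223, 0.001]
wrist_force: [-0.1, 0.3, 0.0]
finger_gap: 0.849
grasp_force: 0.0
```

Call:
jog_arm:
  translation:
    - [0,0,0]
    - [0,0,0]
    - [0,0,0]
    - [0,0,0]
    - [0,0,0]
    - [0,0,0]
  delta_rot:
    - [0,0,0]
    - [0,0,0]
    - [0,0,0]
    - [0,0,0]
    - [0,0,0]
    - [0,0,0]
  jaw: 0

```text
time: 46.35
ee_pos: [0.3846, 0.1991, 0.0036]
tcp_rot: [2.221, 2.221, -0.0]
wrist_force: [0.6, -0.2, -0.2]
finger_gap: 0.589
grasp_force: 12.0
```

Call:
jog_arm:
  translation:
    - [0,0,-20]
    - [0,0,-55]
    - [0,0,-55]
    - [0,0,-55]
    - [-32.5,44,0]
    - [-32.5,44,0]
    - [-32.5,44,0]
    - [-32.5,44,0]
    - [-32.4,44,0]
    - [0,0,0]
    - [0,0,0]
    - [0,0,0]
  delta_rot:
    - [0,0,0]
    - [0,0,0]
    - [0,0,0]
    - [0,0,0]
    - [0,0,0]
    - [0,0,0]
    - [0,0,0]
    - [0,0,0]
    - [0,0,0]
    - [0,0,0]
    - [0,0,0]
    - [0,0,0]

```text
time: 47.85
ee_pos: [0.6038, 0.0376, 0.1888]
tcp_rot: [-2.22, -2.222, -0.0]
wrist_force: [0.6, 0.5, -0.2]
finger_gap: 0.592
grasp_force: 12.0
```

```bash
python3 - <<'E'
from h import *
s=snapshot("side"); t=snapshot("top")
a=cv2.resize(s[130:270,215:335],None,fx=4,fy=4,interpolation=cv2.INTER_CUBIC)
b=cv2.resize(t[170:250,220:300],None,fx=4,fy=4,interpolation=cv2.INTER_CUBIC)
o=np.zeros((560,800,3),np.uint8); o[:,:480]=a; o[:320,480:]=b
save(o,"s5"); m=monitor.sense(); print(m["ee_pos"],m["wrist_force"],m["finger_gap"])
E
```

```text
[0.60396236 0.03754638 0.1889526 ] [ 0.72823469  0.30861281 -0.46478004] 0.5928004398620155
```

View pics/s5.png

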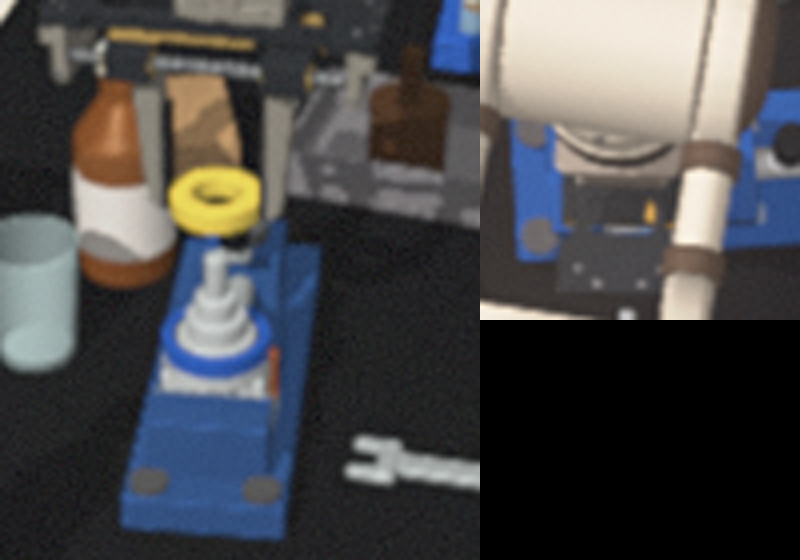

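```bash
python3 - <<'E'
from h import *
from scipy.optimize import minimize
s=snapshot("side"); h=cv2.cvtColor(s,cv2.COLOR_RGB2HSV); a=np.linspace(0,2*np.pi,60)
def fit(lo,hi,box,D,z0):
    m=cv2.inRange(h,np.array(lo),np.array(hi)); mm=np.zeros_like(m); l,t,r,b=box; mm[t:b,l:r]=m[t:b,l:r]
    cs,_=cv2.findContours(mm,cv2.RETR_EXTERNAL,cv2.CHAIN_APPROX_NONE); k=max(cs,key=cv2.contourArea).reshape(-1,2)
    obs=np.array([*k.min(0)-.5,*k.max(0)+.5])
    def f(p):
        q=np.array([proj("side",[p[0]+D/2*np.cos(x),p[1]+D/2*np.sin(x),z]) for x in a for z in(z0,z0+.014)])
        return np.array([*q.min(0),*q.max(0)])-obs
    r=minimize(lambda p:(f(p)**2).sum(),[.605,.037],method="Nelder-Mead"); return r.x.round(4),f(r.x).round(1)
m=monitor.sense(); print(m["ee_pos"])
print("yellow",fit((22,100,60),(35,255,255),(250,165,290,195),.056,m["ee_pos"][2]-.0036))
hb=fit((108,150,90),(125,255,255),(253,205,286,225),.068,.083);print("blue",hb)
E
```

```text
[0.60411016 0.03742043 0.18900552]
yellow (array([0.6033, 0.0407]), array([-0.4,  0.9,  0.4, -0.8]))
blue (array([0.6   , 0.0347]), array([ 1.9, -0.6, -1.9,  0.7]))
```

Call:
jog_arm:
  translation:
    - [0,0.5,25]
    - [-0.7,0,20]
    - [0,0,11]
    - [0,0,0]
    - [0,0,0]
  delta_rot:
    - [0,0,0]
    - [0,0,0]
    - [0,0,0]
    - [0,0,0]
    - [0,0,0]

```text
time: 48.62
ee_pos: [0.6057, 0.0359, 0.1334]
tcp_rot: [2.221, 2.221, 0.001]
wrist_force: [-0.4, 0.1, 0.2]
finger_gap: 0.592
grasp_force: 12.0
```

Call:
jog_arm:
  translation:
    - [0,0,3]
    - [0,0,3]
    - [0,0,3]
    - [0,0,0]
    - [0,0,0]
  delta_rot:
    - [0,0,0]
    - [0,0,0]
    - [0,0,0]
    - [0,0,0]
    - [0,0,0]

```text
time: 49.25
ee_pos: [0.6051, 0.036, 0.1236]
tcp_rot: [2.222, 2.221, 0.0]
wrist_force: [0.5, -0.2, -0.0]
finger_gap: 0.593
grasp_force: 12.0
```

Call:
jog_arm:
  translation:
    - [0,0,3]
    - [0,0,3]
    - [0,0,2]
    - [0,0,1]
    - [0,0,0]
    - [0,0,0]
  delta_rot:
    - [0,0,0]
    - [0,0,0]
    - [0,0,0]
    - [0,0,0]
    - [0,0,0]
    - [0,0,0]

```text
time: 50.0
ee_pos: [0.6052, 0.0359, 0.1147]
tcp_rot: [2.222, 2.221, 0.0]
wrist_force: [-0.1, 0.5, 0.2]
finger_gap: 0.587
grasp_force: 12.0
```

Call:
jog_arm:
  translation:
    - [0,0,0]
    - [0,0,0]
    - [0,0,-10]
    - [0,0,-30]
    - [0,0,-40]
    - [0,0,0]
  delta_rot:
    - [0,0,0]
    - [0,0,0]
    - [0,0,0]
    - [0,0,0]
    - [0,0,0]
    - [0,0,0]
  jaw: 85

```text
time: 50.75
ee_pos: [0.6078, 0.0356, 0.1996]
tcp_rot: [2.217, 2.216, 0.008]
wrist_force: [-0.6, 0.9, 0.1]
finger_gap: 0.849
grasp_force: 0.0
```

```bash
python3 look.py ring4
```

```text
ring4 top (array([0.5696, 0.3849]), np.float64(1.32))
ring4 side (array([0.566 , 0.3861]), np.float64(0.79))
50.85 [0.6053 0.0359 0.195 ] [2.221e+00 2.221e+00 1.000e-03]
```

Call:
jog_arm:
  translation:
    - [58,-6,0]
    - [58,-6,0]
    - [58,-6,0]
    - [58,-6,0]
    - [58,-6,0]
    - [59.5,-7.5,0]
    - [0,0,50]
    - [0,0,50]
    - [0,0,50]
    - [0,0,25]
    - [0,0,8]
    - [0,0,4]
  delta_rot:
    - [0,0,0]
    - [0,0,0]
    - [0,0,0]
    - [0,0,0]
    - [0,0,0]
    - [0,0,0]
    - [0,0,0]
    - [0,0,0]
    - [0,0,0]
    - [0,0,0]
    - [0,0,0]
    - [0,0,0]

```text
time: 52.35
ee_pos: [0.5676, 0.3854, 0.0073]
tcp_rot: [-2.221, -2.221, 0.0]
wrist_force: [0.7, -0.8, 0.1]
finger_gap: 0.849
grasp_force: 0.0
```

Call:
jog_arm:
  translation:
    - [0,0,2]
    - [0,0,0]
  delta_rot:
    - [0,0,0]
    - [0,0,0]

```text
time: 52.6
ee_pos: [0.5684, 0.3858, 0.0068]
tcp_rot: [2.221, 2.221, 0.003]
wrist_force: [0.2, 0.1, 0.2]
finger_gap: 0.847
grasp_force: 0.0
```

Call:
jog_arm:
  translation:
    - [0,0,1]
    - [0,0,0]
    - [0,0,0]
    - [0,0,0]
    - [0,0,0]
    - [0,0,0]
  delta_rot:
    - [0,0,0]
    - [0,0,0]
    - [0,0,0]
    - [0,0,0]
    - [0,0,0]
    - [0,0,0]
  jaw: 0

```text
time: 53.35
ee_pos: [0.5677, 0.3855, 0.0047]
tcp_rot: [2.222, 2.221, 0.0]
wrist_force: [0.5, -0.7, 1.7]
finger_gap: 0.533
grasp_force: 12.0
```

Call:
jog_arm:
  translation:
    - [0,0,0]
    - [0,0,0]
    - [0,0,0]
    - [0,0,0]
    - [0,0,0]
    - [0,0,0]
    - [0,0,0]
    - [0,0,0]
    - [0,0,0]
    - [0,0,0]
    - [0,0,0]
    - [0,0,0]
  delta_rot:
    - [0,0,0]
    - [0,0,0]
    - [0,0,-10]
    - [0,0,-10]
    - [0,0,-10]
    - [0,0,-10]
    - [0,0,-10]
    - [0,0,-10]
    - [0,0,-10]
    - [0,0,-10]
    - [0,0,-10]
    - [0,0,0]
  jaw: 80

```text
time: 54.85
ee_pos: [0.5676, 0.3854, 0.0045]
tcp_rot: [-0.003, -3.141, 0.0]
wrist_force: [0.5, 0.6, -0.1]
finger_gap: 0.801
grasp_force: 0.0
```

Call:
jog_arm:
  translation:
    - [0,0,0]
    - [0,0,0]
    - [0,0,0]
    - [0,0,0]
    - [0,0,0]
    - [0,0,0]
  delta_rot:
    - [0,0,0]
    - [0,0,0]
    - [0,0,0]
    - [0,0,0]
    - [0,0,0]
    - [0,0,0]
  jaw: 0

```text
time: 55.6
ee_pos: [0.5676, 0.3855, 0.0046]
tcp_rot: [0.0, 3.142, 0.0]
wrist_force: [0.4, 0.6, -0.5]
finger_gap: 0.543
grasp_force: 12.0
```

Call:
jog_arm:
  translation:
    - [0,0,-20]
    - [0,0,-55]
    - [0,0,-55]
    - [0,0,-55]
    - [-6.2,-58,0]
    - [-6.2,-58,0]
    - [-6.2,-58,0]
    - [-6.2,-58,0]
    - [-6.2,-58,0]
    - [-6.1,-58.8,0]
    - [0,0,0]
    - [0,0,0]
  delta_rot:
    - [0,0,0]
    - [0,0,0]
    - [0,0,0]
    - [0,0,0]
    - [0,0,0]
    - [0,0,0]
    - [0,0,0]
    - [0,0,0]
    - [0,0,0]
    - [0,0,0]
    - [0,0,0]
    - [0,0,0]

```text
time: 57.1
ee_pos: [0.6049, 0.037, 0.1907]
tcp_rot: [0.001, 3.14, 0.001]
wrist_force: [-0.3, -0.1, -0.6]
finger_gap: 0.546
grasp_force: 12.0
```

Call:
jog_arm:
  translation:
    - [0,0,15]
    - [0,0,10]
    - [0,0,3]
    - [0,0,0]
    - [0,0,0]
  delta_rot:
    - [0,0,0]
    - [0,0,0]
    - [0,0,0]
    - [0,0,0]
    - [0,0,0]

```text
time: 57.72
ee_pos: [0.605, 0.0367, 0.162]
tcp_rot: [-0.0, 3.141, -0.0]
wrist_force: [0.8, -0.3, 0.3]
finger_gap: 0.547
grasp_force: 12.0
```

Underside at 0.157, just above the spigot top at 0.153. I lower it slowly.

Call:
jog_arm:
  translation:
    - [0,0,3]
    - [0,0,3]
    - [0,0,3]
    - [0,0,3]
    - [0,0,0]
  delta_rot:
    - [0,0,0]
    - [0,0,0]
    - [0,0,0]
    - [0,0,0]
    - [0,0,0]

```text
time: 58.35
ee_pos: [0.6045, 0.0367, 0.1492]
tcp_rot: [-0.0, -3.141, -0.0]
wrist_force: [-0.3, -0.1, 0.0]
finger_gap: 0.54
grasp_force: 12.0
```

Threaded without force. On to home, 20 mm further.

Call:
jog_arm:
  translation:
    - [0,0,5]
    - [0,0,5]
    - [0,0,5]
    - [0,0,3]
    - [0,0,1.5]
    - [0,0,0]
    - [0,0,0]
  delta_rot:
    - [0,0,0]
    - [0,0,0]
    - [0,0,0]
    - [0,0,0]
    - [0,0,0]
    - [0,0,0]
    - [0,0,0]

```text
time: 59.22
ee_pos: [0.6048, 0.0366, 0.1303]
tcp_rot: [0.0, 3.141, -0.0]
wrist_force: [-1.0, 0.5, -0.4]
finger_gap: 0.547
grasp_force: 12.0
```

Call:
jog_arm:
  translation:
    - [0,0,0]
    - [0,0,0]
    - [0,0,0]
    - [0,0,-30]
    - [0,0,-50]
    - [40,0,0]
    - [50,0,0]
    - [50,0,0]
    - [40,0,0]
    - [0,0,0]
    - [0,0,0]
  delta_rot:
    - [0,0,0]
    - [0,0,0]
    - [0,0,0]
    - [0,0,0]
    - [0,0,0]
    - [0,0,0]
    - [0,0,0]
    - [0,0,0]
    - [0,0,0]
    - [0,0,0]
    - [0,0,0]
  jaw: 80

```text
time: 60.6
ee_pos: [0.4256, 0.0365, 0.2107]
tcp_rot: [0.001, 3.14, -0.0]
wrist_force: [-0.0, 0.2, -0.2]
finger_gap: 0.798
grasp_force: 0.0
```

```bash
python3 - <<'E'
from h import *
s=snapshot("side"); t=snapshot("top")
a=cv2.resize(s[160:280,235:335],None,fx=4.6,fy=4.6,interpolation=cv2.INTER_CUBIC)
b=cv2.resize(t[180:245,225:290],None,fx=5,fy=5,interpolation=cv2.INTER_CUBIC)
o=np.zeros((560,800,3),np.uint8); o[:a.shape[0],:a.shape[1]]=a; o[:b.shape[0],465:465+b.shape[1]]=b
save(o,"s6")
E
```

```text
(no output)
```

View pics/s6.png

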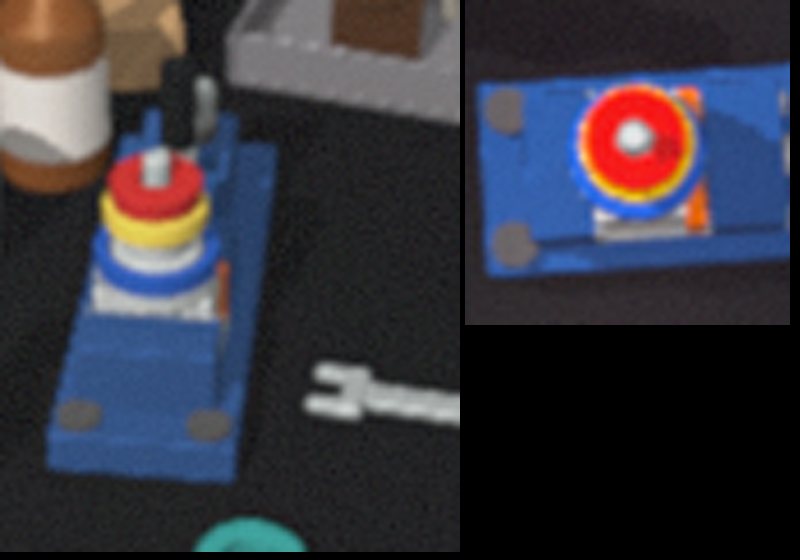

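All three rings are home and level on the clamped hub: red (155,185), yellow (155,215), blue (157,260). The spent hub is in the tray.

```bash
python3 -c "
from station import workorder; print(workorder.finish_job())"
```

```text
the job is handed in; nothing more can be done
None
```

I handed the job in: the spent hub is in the tray, the new hub is clamped with the crank at its shut stop, and the blue, yellow and red rings are home on their steps (there was no white ring); `finish_job` returned no verdict.

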